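# Reset the tripped breaker in the tyre workshop's supply box

### The job

The tyre changer has gone dead: in the red supply box on the bench one of the three breakers has tripped, and its white lever stands half-way, between on (away from the robot) and off (towards the robot). Reset it - push that lever off, firmly and right to its end stop until the latch inside catches, then throw it fully on, feeling your way so that the plastic lever is never forced - and then swing the clear flap shut over the breakers. Leave the other two breakers, one on and one off, as they are, do not shift the things lying on the bench beside the box, and finish clear of everything.

Things in the scene. Friction and masses are not known exactly. Their poses are not given: they have to be found in the camera images.
- supply_box: Red metal box, fixed, 190 (x) x 320 (y) x 150 mm high, open on top, walls 6 mm. Origin: centre of its underside on the bench; x points away from the robot's side, y left, z up. Inside, 88 mm up, a grey deck carries three black breakers 95 mm apart at y = -95, 0, +95 mm (which is which varies). Outlets on the far wall reach to x = +120, carrying handles at the ends to y = +/-196 mm.
- breaker_trip: The tripped breaker, fixed: black, 130 (x) x 75 (y) mm. Origin: centre of its underside, 88 mm above the bench; axes as the box. In its middle a raised nose 74 (x) x 50 (y) mm, its top 18 mm above the origin, with a white lever sticking up 30 mm out of it. The lever's pivot (axis along y) lies 24 mm below the nose top, so 6 mm under this origin.
- trip_lever_tip (a point): Middle of the top end of the tripped breaker's white plastic lever, the one that stands half-way (upright) at the start. The lever is a bar 9 mm thick (x) and 16 mm wide (y), 54 mm from pivot to this tip. The point's z axis points along the lever. The lever cracks if pushed or pinched with more than 17 N.
- trip_lever (a joint): Tripped lever's angle, rad: 0 upright, + leans to the box's +x (on), - to -x (off). Friction holds it near 0; leaning more than about 0.1 either way it falls over. Off rest -0.42. While tripped, on is barred: hard stop near 0.14 (0.13 to 0.17). Only once reset can it be thrown over to its on rest, 0.44 (above 0.35 counts). Pushed back beyond -0.42 it takes trip_reset along.
- trip_lever_pivot (a point): Centre of the tripped lever's pivot (fixed). Push best 34 mm above it, 10 mm over the nose top: leaning fully off, the lever's top is only 41 mm above it. Pushed level there: 3 to 6 N beyond its off rest, rising to 6 to 11 N just before the latch catches; then it gives by 1 to 2 N and at once meets the hard stop. 12 to 13 N felt there is right. Throwing it over to on takes up to 9 N.
- trip_reset (a joint): Reset stroke, rad: how far the tripped lever is pushed beyond its off rest, against a spring. 0 at rest, - when pushed; the lever's whole lean is trip_lever + trip_reset. The end stop lies anywhere from -0.06 to -0.30, different at each start and only to be felt; the latch catches 0.02 to 0.04 before it. Let go, it returns to 0 and the lever stands at -0.42.
- on_lever (a joint): Angle of the lever of the neighbour breaker that is on, same build and sign as trip_lever; stands at about +0.42 and must stay there. It springs back when touched lightly.
- on_lever_tip (a point): Middle of the top end of the on breaker's lever.
- off_lever (a joint): Angle of the lever of the spare breaker that is off, same build and sign; stands at about -0.42 and must stay there.
- off_lever_tip (a point): Middle of the top end of the off breaker's lever.
- flap (a joint): Opening angle of the clear plastic flap, rad: 0 is shut (level on the box's rim), 1.57 upright; at the start 1.65 to 1.85, leaning back away from the robot's side. Its hinge runs along the far top edge of the box and is stiff: the flap stays where it is left, and takes 1 to 6 N at 120 mm from the hinge. Below 0.05 counts as shut.
- flap_hinge (a point): Middle of the flap's hinge line, on the far top edge of the box (box x = +95, z = 153 mm).
- flap_edge (a point): Middle of the flap's free edge, 192 mm from the hinge, half-way through its thickness. A clear sheet 192 x 316 x 4 mm, black strips along both long edges, and a black pull tab 50 mm wide that stands 13 mm out beyond this edge. The point's z axis is the flap's outer normal: up when shut, away from the robot's side when it stands up.
- paste_tub_mid (a point): Centre of a yellow tub of mounting paste, 84 mm across, 85 mm high, standing on the bench to the left of the box (point 42 mm up). Leave alone.
- tyre_lever_mid (a point): Middle of a steel tyre lever, 315 mm long, 22 mm wide, 12 mm high, lying on the bench to the right of the box. Leave alone.
- weight_tray_mid (a point): Centre of a blue tray for wheel weights, 90 x 120 x 35 mm, on the bench farther to the left (point 17 mm up). Leave alone.

How it is judged:
By the outcome, as a careful person would: the job done as asked, in the order asked, and still so for the second after the job is handed in, with the robot touching nothing.
It also fails if it takes over 72 s, if anything falls off the work surface, if the arm or the gripper's body presses on something with over 40 N, if the wrist force passes 120 N, or if a joint passes its speed limit or range.

### The arm

A 7-joint arm with a two-finger parallel gripper is mounted at the origin on the work surface. World frame = base frame: x ahead of the robot, y to its left, z up, the work surface at z = 0. Lengths are in m, angles in rad, forces in N, time in s.
With the tool pointing down it reaches from about 0.4 to 0.85 m from the base axis. Payload 10.4 kg.
Tool frame: the origin (TCP) lies between the finger pads; the fingertips stand 25 mm ahead of it and the grasp point (between the pads) lies 6 mm ahead of it; x points along the fingers, y is the direction in which the jaws open and shut, and the axes are right-handed (so a half turn about x gives the same grasp; the last joint's range is limited). The gripper opens to 87 mm and grips with 3 to 60 N. Pads are 19 mm wide; open, the fingers measure 117 mm over their backs; the gripper's body (75 mm by 190 mm) begins 51 mm behind the grasp point.
Start: joints at [1.304, 0.332, -0.065, 1.46, 0.022, 1.35, -0.088], TCP at [0.151, -0.607, 0.248] pointing down, gripper open.
Joint ranges: [-2.6, 2.6], [-0.5, 2.12], [-1.47, 1.34], [0.16, 2.42], [-1.27, 4.41], [0.06, 2.06], [-2.6, 2.6]. Speed limits (rad/s): [2.22, 2.22, 2.79, 2.79, 3.14, 3.14, 3.14].

### API

Orientations are given as a unit quaternion [x, y, z, w].
In Python, from bench import r gives the robot as it stands.
- The arm moves only by the shell command python3 -m pendant 'ROWS' [FORCE]. ROWS is JSON, a list of rows, each an object with "translation": the shift along the world's x, y, z in cm, a list of three; "angular": the turn, a rotation vector about the world's x, y, z in degrees, a list of three; "hand": the opening, from -1 (shut) to 1 (fully open). In form: [{"translation": [dx, dy, dz], "angular": [wx, wy, wz], "hand": hand}, ...]. A call has 1 to 20 rows; each row shifts and turns the commanded pose from where the row before left it; what a row does not reach is not made up. A row lasts 1/10 s, in which the tool goes at most 50 mm and 8.59 degrees, less where a joint would pass 70% of its speed; a pose out of reach is approached as far as the arm can. A call is refused whole if a number of a shift passes 5 or a number of a turn 8.59, either way. A call with a gripper value outside its range is refused whole. The fingers move at their own pace and stop on an object; FORCE is the grip in N (left out, the last holds). Time passes only in rows, so rows that do not move let the fingers close. It gives the time, the measured TCP pose, the force and the opening at its end, in the units of the state.
- r.read_state(): the state, without advancing time (a new reading comes with each control period).
- r.camera(name): name is "side" or "top" or "wrist"; returns the picture (420x560x3 uint8, red, green, blue); there is no depth.
- r.camera_info(name): a dict with "fx", "fy", "cx", "cy" (pixels), "rvec" (rotation vector, rad) and "tvec" (3), from world to camera coordinates, as OpenCV has them; the wrist camera has in their place "mount" (4x4, takes a point from camera to tool coordinates, whose origin is the TCP and whose axes are the tool frame's). Camera axes: x right, y down, z forward; pixel columns grow to the right and rows downward; lengths in m; the calibration is good to about 2 mm. A picture is of the moment at which its call begins: read the wrist's pose just before it. camera_info takes no time and is no camera call.
- r.close_job(): hands the job in, once; it reports no verdict.
Trained networks look in the newest picture that a camera, given by its name, has taken for a name from the list of things; names that differ only in an ending like _2 or _b are one class to them, and where a whole thing is asked for, a point or a joint stands for the part that bears it (a point fixed in the world has none). Each returns a list of dicts, best first, with "confidence" (0 to 1); they miss things now and then, are a little off and sometimes report something else, mostly with a low value. They report only what shows in the picture. A call takes as long as a camera call.
- r.find_in(camera, name): "point" ([row, column] in pixels, amid what is visible of it).
- r.mark_of(camera, name): "point" ([row, column] in pixels: a listed point, or the origin of a listed thing).
The state is a dict: "time": time; "joint_positions": joint angles; "joint_vel": joint speeds; "joint_torque": joint torques, N m; "ee_pos": TCP position; "eef_rot": TCP orientation; "ft_force": force on the tool from outside, world axes, zero at the start; "torque": the same for the moment, N m; "width": finger opening in m.
Only numpy, scipy, OpenCV 4.12 (cv2) and the standard library are available. Lean on these libraries where they do the work, as an engineer would, in place of code of your own. Each camera call takes 0.05 s, during which the arm holds its last target.

## Working session

There is one attempt and no reset: what is moved stays moved. The work goes in short steps, Python scripts to look and compute and a shell command to move; the robot and the scene stay as the last step left them, time stands still between calls to the robot, and variables do not carry over. Pictures are saved under pics/ and viewed, and the job is handed in when it is done.

```bash
ls; mkdir -p pics
cat > h.py <<'E'
import numpy as np, cv2
from scipy.spatial.transform import Rotation as R
from bench import r
def cam(name):
    i=r.camera_info(name); K=np.array([[i['fx'],0,i['cx']],[0,i['fy'],i['cy']],[0,0,1.]])
    if 'mount' in i:
        s=r.read_state(); T=np.eye(4);T[:3,:3]=R.from_quat(s['eef_rot']).as_matrix();T[:3,3]=s['ee_pos']
        W=np.linalg.inv(T@np.array(i['mount'])); return K,W[:3,:3],W[:3,3]
    return K,R.from_rotvec(np.ravel(i['rvec'])).as_matrix(),np.ravel(i['tvec'])
def ray(c,p):
    K,Rm,t=c; d=Rm.T@np.linalg.inv(K)@np.array([p[1],p[0],1.]); return -Rm.T@t,d/np.linalg.norm(d)
def atz(c,p,z):
    o,d=ray(c,p); return o+d*(z-o[2])/d[2]
def tri(rays):
    A=np.zeros((3,3));b=np.zeros(3)
    for o,d in rays:
        P=np.eye(3)-np.outer(d,d);A+=P;b+=P@o
    x=np.linalg.solve(A,b); return x,[np.linalg.norm((np.eye(3)-np.outer(d,d))@(x-o)) for o,d in rays]
def proj(c,X):
    K,Rm,t=c; q=K@(Rm@np.asarray(X)+t); return q[1]/q[2],q[0]/q[2]
def shot(name,fn):
    im=r.camera(name); cv2.imwrite('pics/'+fn,im[:,:,::-1]); return im
def st():
    s=r.read_state(); print('t',round(s['time'],2),'p',np.round(s['ee_pos'],4),'q',np.round(s['eef_rot'],3),'F',np.round(s['ft_force'],1),'w',round(s['width'],4)); return s
E
python3 - <<'E'
from h import *
s=st(); print(R.from_quat(s['eef_rot']).as_matrix().round(3))
names=['supply_box','breaker_trip','trip_lever_tip','trip_lever_pivot','on_lever_tip','off_lever_tip','flap_hinge','flap_edge','paste_tub_mid','tyre_lever_mid','weight_tray_mid']
C={}
for c in ['side','top']:
    shot(c,c+'0.png');C[c]=cam(c); print(c,'pos',(-C[c][1].T@C[c][2]).round(3))
D={}
for n in names:
    for c in ['side','top']:
        m=r.mark_of(c,n); D[n,c]=m
        print(n,c,[(np.round(x['point'],1).tolist(),round(x['confidence'],2)) for x in m[:3]])
    if D[n,'side'] and D[n,'top']:
        x,e=tri([ray(C[c],D[n,c][0]['point']) for c in C]); print('   ->',x.round(4),np.round(e,4))
st()
E
```

```text
pics
t 0.0 p [ 0.1508 -0.6062  0.2468] q [-0.702 -0.086  0.702 -0.086] F [ 0.9 -0.9  0.4] w 0.0872
[[-0.     0.241 -0.97 ]
 [ 0.001 -0.97  -0.241]
 [-1.    -0.001  0.   ]]
side pos [-0.137  0.866  0.998]
top pos [0.197 0.1   1.703]
supply_box side [([210.9, 327.5], 0.72)]
supply_box top [([224.3, 332.5], 0.7), ([227.8, 205.3], 0.6)]
   -> [ 0.4835 -0.0776  0.0166] [0.007 0.007]
breaker_trip side [([210.4, 312.6], 0.91)]
breaker_trip top [([222.2, 305.4], 0.62)]
   -> [0.4759 0.0168 0.0863] [0.0022 0.0022]
trip_lever_tip side [([197.6, 311.1], 0.6)]
trip_lever_tip top [([212.3, 335.7], 0.62), ([216.3, 304.2], 0.47)]
   -> [ 0.533  -0.0809  0.0362] [0.0202 0.0202]
trip_lever_pivot side [([211.6, 313.9], 0.88), ([214.3, 326.1], 0.27)]
trip_lever_pivot top [([223.1, 303.2], 0.74)]
   -> [0.4699 0.023  0.0902] [0.0005 0.0005]
on_lever_tip side [([176.5, 326.0], 0.6)]
on_lever_tip top [([207.4, 338.5], 0.6)]
   -> [ 0.5151 -0.0904  0.1239] [0.0004 0.0004]
off_lever_tip side [([166.7, 348.1], 0.43)]
off_lever_tip top [([214.8, 369.0], 0.59)]
   -> [ 0.4969 -0.1872  0.1129] [0.0065 0.0065]
flap_hinge side [([161.2, 299.1], 0.92), ([101.2, 297.3], 0.64)]
flap_hinge top [([188.9, 329.8], 0.93)]
   -> [ 0.5755 -0.0548  0.1663] [0.0103 0.0103]
flap_edge side [([102.8, 294.6], 0.84)]
flap_edge top [([166.6, 334.0], 0.59)]
   -> [ 0.5954 -0.0505  0.3471] [0.0088 0.0088]
paste_tub_mid side [([257.4, 268.0], 0.68)]
paste_tub_mid top [([223.7, 251.7], 0.55)]
   -> [0.4816 0.1969 0.0365] [0.0022 0.0022]
tyre_lever_mid side []
tyre_lever_mid top [([202.7, 408.4], 0.66), ([220.4, 331.4], 0.55)]
weight_tray_mid side [([302.5, 233.3], 0.6)]
weight_tray_mid top [([229.6, 205.7], 0.89)]
   -> [0.4628 0.3537 0.0141] [0.0026 0.0026]
t 1.2 p [ 0.1509 -0.6065  0.2476] q [ 0.702  0.086 -0.702  0.086] F [ 0.3  1.1 -0.3] w 0.0873
```

View pics/side0.png

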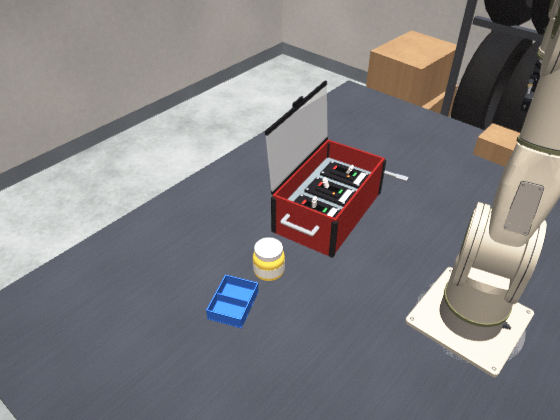

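View pics/top0.png

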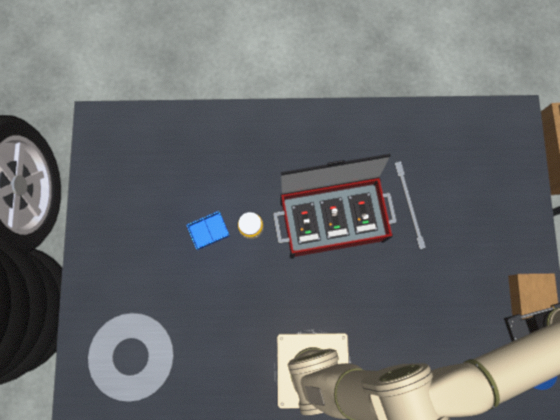

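Run:
```python
import cv2
a=cv2.imread('pics/side0.png')[80:260,250:420];cv2.imwrite('pics/side0c.png',cv2.resize(a,None,fx=3.3,fy=3.3,interpolation=cv2.INTER_CUBIC))
a=cv2.imread('pics/top0.png')[150:270,230:430];cv2.imwrite('pics/top0c.png',cv2.resize(a,None,fx=4,fy=4,interpolation=cv2.INTER_CUBIC))
```

```text
(no output)
```

View pics/side0c.png

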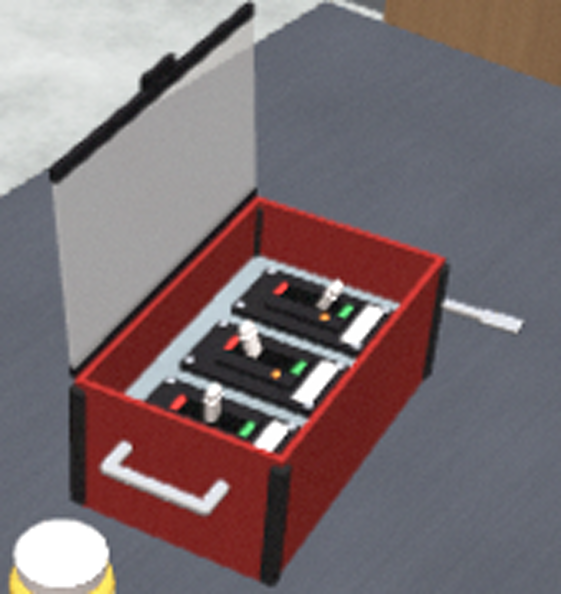

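View pics/top0c.png

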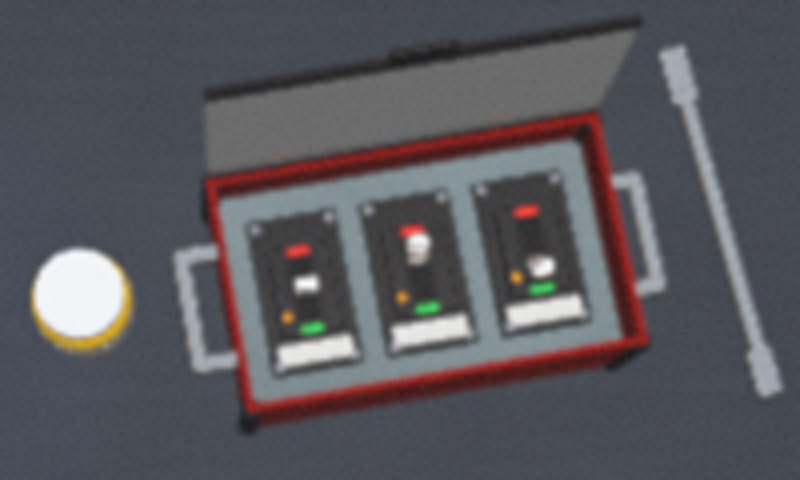

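Run:
```python
from h import *
print(np.round(r.camera_info('wrist')['mount'],3), r.camera_info('wrist')['fx'])
c=cam('top')
P=[atz(c,p,0.15) for p in [(252.5,292.5),(235.5,391.2),(178.3,380),(195.5,281.7)]]
for p in P: print(p.round(4))
m=np.mean(P,0); ex=(P[2]+P[3]-P[0]-P[1])/2; ey=(P[0]+P[3]-P[1]-P[2])/2
print(m,np.linalg.norm(ex),np.linalg.norm(ey),np.degrees([np.arctan2(ex[1],ex[0]),np.arctan2(-ey[0],ey[1])]))
```

```text
[[-0.001 -0.26   0.966 -0.137]
 [ 1.    -0.     0.001  0.001]
 [ 0.     0.966  0.26  -0.071]
 [ 0.     0.     0.     1.   ]] 291.8103018810133
[0.3674 0.0616 0.15  ]
[ 0.417  -0.2501  0.15  ]
[ 0.6033 -0.2245  0.15  ]
[0.5508 0.0929 0.15  ]
[ 0.48461134 -0.08002348  0.15      ] 0.18705014155712563 0.3187430996006793 [8.75363414 9.2231864 ]
```

```bash
python3 -m pendant '[{"translation":[3,3.6,0.3],"angular":[0.16,-0.99,-0.33],"hand":-1},{"translation":[3,3.6,0.3],"angular":[0.16,-0.99,-0.33],"hand":-1},{"translation":[3,3.6,0.3],"angular":[0.16,-0.99,-0.33],"hand":-1},{"translation":[3,3.6,0.3],"angular":[0.16,-0.99,-0.33],"hand":-1},{"translation":[3,3.6,0.3],"angular":[0.16,-0.99,-0.33],"hand":-1},{"translation":[3,3.6,0.3],"angular":[0.16,-0.99,-0.33],"hand":-1},{"translation":[3,3.6,0.3],"angular":[0.16,-0.99,-0.33],"hand":-1},{"translation":[0.9,4.5,0],"angular":[0.16,-0.99,-0.33],"hand":-1},{"translation":[0.9,4.5,0],"angular":[0.16,-0.99,-0.33],"hand":-1},{"translation":[0.9,4.5,0],"angular":[0.16,-0.99,-0.33],"hand":-1},{"translation":[0.9,4.5,0],"angular":[0.16,-0.99,-0.33],"hand":-1},{"translation":[0.9,4.5,0],"angular":[0.16,-0.99,-0.33],"hand":-1},{"translation":[0.9,4.5,0],"angular":[0.16,-0.99,-0.33],"hand":-1},{"translation":[0.9,4.5,0],"angular":[0.16,-0.99,-0.33],"hand":-1},{"translation":[0.9,4.5,0],"angular":[0.16,-0.99,-0.33],"hand":-1},{"translation":[0,0,0],"angular":[0,0,0],"hand":-1},{"translation":[0,0,0],"angular":[0,0,0],"hand":-1},{"translation":[0,0,0],"angular":[0,0,0],"hand":-1}]' 20
python3 - <<'E'
from h import *
s=st(); print(R.from_quat(s['eef_rot']).as_matrix().round(3))
c=cam('wrist'); shot('wrist','w1.png'); print('cam',(-c[1].T@c[2]).round(3))
for n,z in [('breaker_trip',.088),('trip_lever_tip',.136),('trip_lever_pivot',.082),('on_lever_tip',.131),('off_lever_tip',.131),('flap_hinge',.153),('supply_box',0)]:
    m=r.mark_of('wrist',n)
    print(n,[(np.round(x['point'],1).tolist(),round(x['confidence'],2),atz(c,x['point'],z).round(4)) for x in m[:3]])
E
```

```text
time: 3.0
ee_pos: [0.4328, 0.0046, 0.2686]
eef_rot: [0.791, 0.058, -0.606, 0.051]
ft_force: [0.4, -0.1, -1.3]
width: 0.0006
t 3.0 p [0.4328 0.0046 0.2686] q [ 0.791  0.058 -0.606  0.051] F [ 0.4 -0.1 -1.3] w 0.0006
[[ 0.258  0.154 -0.954]
 [ 0.03  -0.988 -0.151]
 [-0.966  0.011 -0.259]]
cam [0.466 0.01  0.419]
breaker_trip [([201.6, 271.5], 0.75, array([0.4781, 0.0141, 0.088 ])), ([206.4, 271.6], 0.3, array([0.4728, 0.0132, 0.088 ]))]
trip_lever_tip [([202.4, 269.5], 0.48, array([0.4753, 0.0154, 0.136 ])), ([179.2, 361.9], 0.28, array([ 0.5114, -0.0699,  0.136 ]))]
trip_lever_pivot [([205.1, 269.9], 0.65, array([0.4741, 0.0154, 0.082 ])), ([179.6, 128.2], 0.19, array([0.478 , 0.1805, 0.082 ]))]
on_lever_tip [([181.0, 362.3], 0.66, array([ 0.5105, -0.072 ,  0.131 ]))]
off_lever_tip [([226.2, 463.4], 0.61, array([ 0.4817, -0.1785,  0.131 ])), ([175.3, 27.7], 0.54, array([0.4652, 0.2528, 0.131 ]))]
flap_hinge [([96.3, 373.9], 0.57, array([ 0.5853, -0.0643,  0.153 ]))]
supply_box []
```

View pics/w1.png

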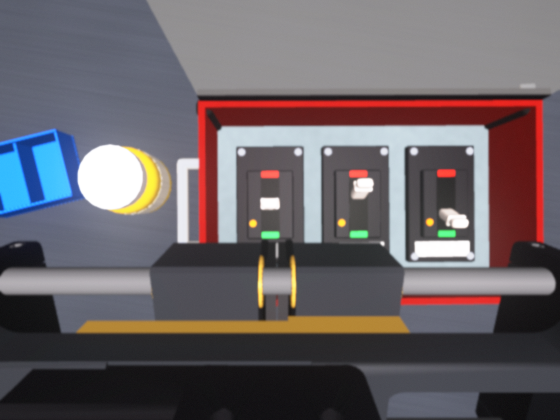

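```bash
python3 -m pendant '[{"translation":[3.1,0.7,-2],"angular":[0,0,0],"hand":-1},{"translation":[3.1,0.7,-2],"angular":[0,0,0],"hand":-1},{"translation":[0,0,-2.2],"angular":[0,0,0],"hand":-1},{"translation":[0,0,-2.2],"angular":[0,0,0],"hand":-1},{"translation":[0,0,-1.9],"angular":[0,0,0],"hand":-1},{"translation":[0,0,0],"angular":[0,0,0],"hand":-1},{"translation":[0,0,0],"angular":[0,0,0],"hand":-1}]'
python3 - <<'E'
from h import *
s=st()
c=cam('side'); im=shot('side','s1.png')
a=im[130:240,260:400,::-1];cv2.imwrite('pics/s1c.png',cv2.resize(a,None,fx=5,fy=5,interpolation=cv2.INTER_CUBIC))
im=shot('wrist','w2.png')
E
```

```text
time: 4.1
ee_pos: [0.495, 0.0195, 0.166]
eef_rot: [0.791, 0.059, -0.606, 0.051]
ft_force: [-0.2, 0.7, -0.1]
width: 0.0004
t 4.1 p [0.495  0.0195 0.166 ] q [ 0.791  0.059 -0.606  0.051] F [-0.2  0.7 -0.1] w 0.0004
```

View pics/s1c.png

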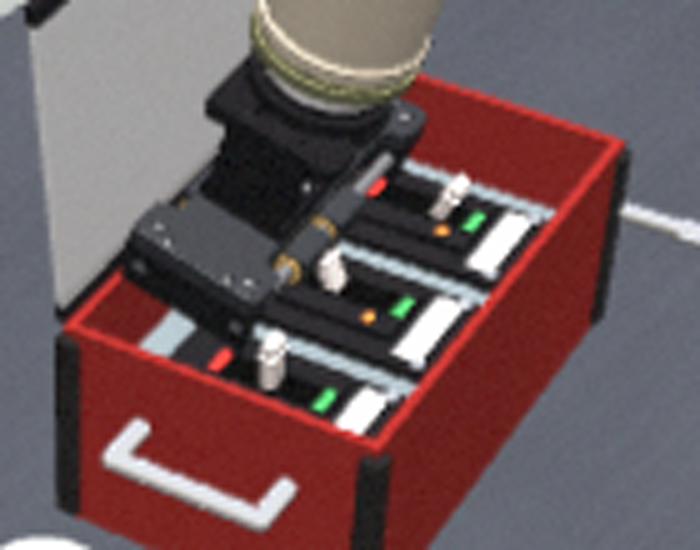

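View pics/w2.png

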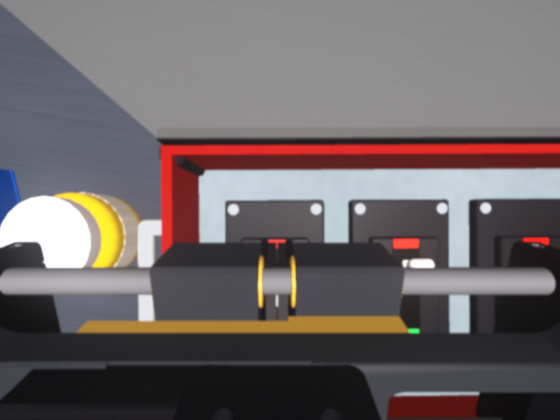

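```bash
python3 -m pendant '[{"translation":[0,0,-0.8],"angular":[0,0,0],"hand":-1},{"translation":[0,0,-0.8],"angular":[0,0,0],"hand":-1},{"translation":[0,0,-0.8],"angular":[0,0,0],"hand":-1},{"translation":[0,0,0],"angular":[0,0,0],"hand":-1},{"translation":[0,0,0],"angular":[0,0,0],"hand":-1}]'
python3 - <<'E'
from h import *
for i in range(4): st()
E
```

```text
time: 4.7
ee_pos: [0.4947, 0.0196, 0.1413]
eef_rot: [0.791, 0.059, -0.607, 0.051]
ft_force: [0.3, -1.0, -0.3]
width: 0.0007
t 4.7 p [0.4947 0.0196 0.1413] q [ 0.791  0.059 -0.607  0.051] F [ 0.3 -1.  -0.3] w 0.0007
t 4.7 p [0.4947 0.0196 0.1413] q [ 0.791  0.059 -0.607  0.051] F [ 0.3 -1.  -0.3] w 0.0007
t 4.7 p [0.4947 0.0196 0.1413] q [ 0.791  0.059 -0.607  0.051] F [ 0.3 -1.  -0.3] w 0.0007
t 4.7 p [0.4947 0.0196 0.1413] q [ 0.791  0.059 -0.607  0.051] F [ 0.3 -1.  -0.3] w 0.0007
```

```bash
python3 -m pendant '[{"translation":[-0.3,-0.046,0],"angular":[0,0,0],"hand":-1},{"translation":[-0.3,-0.046,0],"angular":[0,0,0],"hand":-1},{"translation":[-0.3,-0.046,0],"angular":[0,0,0],"hand":-1},{"translation":[-0.3,-0.046,0],"angular":[0,0,0],"hand":-1},{"translation":[0,0,0],"angular":[0,0,0],"hand":-1}]'
python3 -m pendant '[{"translation":[-0.3,-0.046,0],"angular":[0,0,0],"hand":-1},{"translation":[-0.3,-0.046,0],"angular":[0,0,0],"hand":-1},{"translation":[-0.3,-0.046,0],"angular":[0,0,0],"hand":-1},{"translation":[0,0,0],"angular":[0,0,0],"hand":-1}]'
python3 - <<'E'
from h import *
s=st()
im=shot('side','s2.png')
a=im[130:240,260:400,::-1];cv2.imwrite('pics/s2c.png',cv2.resize(a,None,fx=5,fy=5,interpolation=cv2.INTER_CUBIC))
E
```

```text
time: 5.2
ee_pos: [0.4825, 0.0174, 0.1416]
eef_rot: [0.791, 0.058, -0.606, 0.052]
ft_force: [-0.9, -0.3, 0.0]
width: 0.0007
time: 5.6
ee_pos: [0.4734, 0.0161, 0.1414]
eef_rot: [0.791, 0.058, -0.607, 0.051]
ft_force: [-0.2, 0.7, -0.1]
width: 0.0006
t 5.6 p [0.4734 0.0161 0.1414] q [ 0.791  0.058 -0.607  0.051] F [-0.2  0.7 -0.1] w 0.0006
```

View pics/s2c.png

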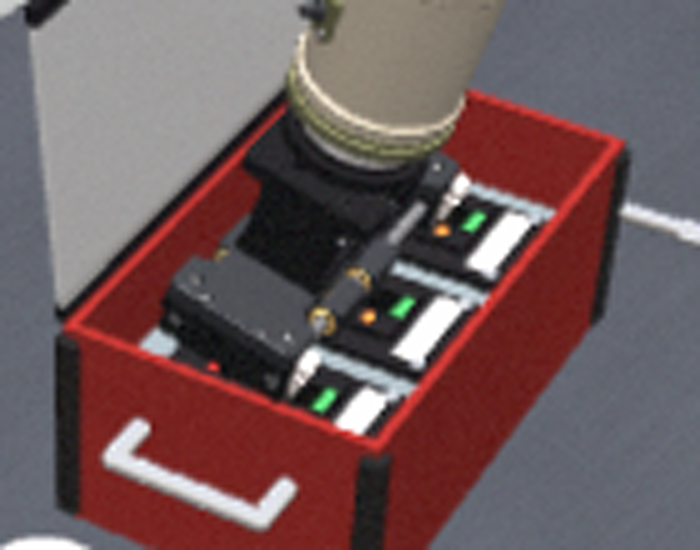

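```bash
python3 -m pendant '[{"translation":[-0.1,-0.015,0],"angular":[0,0,0],"hand":-1},{"translation":[-0.1,-0.015,0],"angular":[0,0,0],"hand":-1},{"translation":[0,0,0],"angular":[0,0,0],"hand":-1}]' | grep -v rot
python3 -m pendant '[{"translation":[-0.1,-0.015,0],"angular":[0,0,0],"hand":-1},{"translation":[-0.1,-0.015,0],"angular":[0,0,0],"hand":-1},{"translation":[0,0,0],"angular":[0,0,0],"hand":-1}]' | grep -v rot
```

```text
time: 5.95
ee_pos: [0.4718, 0.016, 0.1415]
ft_force: [0.5, 0.5, -0.0]
width: 0.0007
time: 6.25
ee_pos: [0.4698, 0.0156, 0.1416]
ft_force: [0.3, 0.4, 0.1]
width: -0.0001
```

```bash
python3 -m pendant '[{"translation":[-0.1,-0.015,0],"angular":[0,0,0],"hand":-1},{"translation":[0,0,0],"angular":[0,0,0],"hand":-1}]' | grep -v rot
python3 -m pendant '[{"translation":[-0.1,-0.015,0],"angular":[0,0,0],"hand":-1},{"translation":[0,0,0],"angular":[0,0,0],"hand":-1}]' | grep -v rot
python3 -m pendant '[{"translation":[-0.1,-0.015,0],"angular":[0,0,0],"hand":-1},{"translation":[0,0,0],"angular":[0,0,0],"hand":-1}]' | grep -v rot
```

```text
time: 6.45
ee_pos: [0.4688, 0.0155, 0.1416]
ft_force: [-0.3, 0.1, -0.2]
width: 0.0001
time: 6.65
ee_pos: [0.4679, 0.0153, 0.1416]
ft_force: [0.6, -0.2, -0.2]
width: 0.0007
time: 6.85
ee_pos: [0.4674, 0.0152, 0.1419]
ft_force: [3.0, 0.6, -0.8]
width: 0.0003
```

```bash
python3 -m pendant '[{"translation":[-0.05,-0.008,0],"angular":[0,0,0],"hand":-1},{"translation":[0,0,0],"angular":[0,0,0],"hand":-1}]' | grep -v rot
python3 -m pendant '[{"translation":[-0.05,-0.008,0],"angular":[0,0,0],"hand":-1},{"translation":[0,0,0],"angular":[0,0,0],"hand":-1}]' | grep -v rot
python3 -m pendant '[{"translation":[-0.05,-0.008,0],"angular":[0,0,0],"hand":-1},{"translation":[0,0,0],"angular":[0,0,0],"hand":-1}]' | grep -v rot
```

```text
time: 7.05
ee_pos: [0.4667, 0.0151, 0.1418]
ft_force: [3.8, 1.5, 0.5]
width: 0.0002
time: 7.25
ee_pos: [0.466, 0.015, 0.1417]
ft_force: [3.6, 1.0, -0.8]
width: 0.0008
time: 7.45
ee_pos: [0.4654, 0.0149, 0.1416]
ft_force: [4.5, 1.3, -0.3]
width: -0.0002
```

```bash
for i in 1; do
python3 -m pendant '[{"translation":[-0.05,-0.008,0],"angular":[0,0,0],"hand":-1},{"translation":[0,0,0],"angular":[0,0,0],"hand":-1}]' | grep -v rot
python3 -m pendant '[{"translation":[-0.05,-0.008,0],"angular":[0,0,0],"hand":-1},{"translation":[0,0,0],"angular":[0,0,0],"hand":-1}]' | grep -v rot
done
```

```text
time: 7.65
ee_pos: [0.4649, 0.0149, 0.1416]
ft_force: [4.9, 0.8, -0.7]
width: 0.0003
time: 7.85
ee_pos: [0.4644, 0.0148, 0.1416]
ft_force: [4.7, 1.1, -0.6]
width: 0.0006
```

```bash
python3 -m pendant '[{"translation":[-0.05,-0.008,0],"angular":[0,0,0],"hand":-1},{"translation":[0,0,0],"angular":[0,0,0],"hand":-1}]' | grep -v rot
python3 -m pendant '[{"translation":[-0.05,-0.008,0],"angular":[0,0,0],"hand":-1},{"translation":[0,0,0],"angular":[0,0,0],"hand":-1}]' | grep -v rot
```

```text
time: 8.05
ee_pos: [0.4639, 0.0147, 0.1416]
ft_force: [3.7, 0.9, -0.2]
width: 0.0004
time: 8.25
ee_pos: [0.4634, 0.0146, 0.1416]
ft_force: [5.1, 1.2, -1.5]
width: 0.0003
```

```bash
python3 -m pendant '[{"translation":[-0.05,-0.008,0],"angular":[0,0,0],"hand":-1},{"translation":[0,0,0],"angular":[0,0,0],"hand":-1}]' | grep -E 'pos|ft'
python3 -m pendant '[{"translation":[-0.05,-0.008,0],"angular":[0,0,0],"hand":-1},{"translation":[0,0,0],"angular":[0,0,0],"hand":-1}]' | grep -E 'pos|ft'
```

```text
ee_pos: [0.463, 0.0146, 0.1417]
ft_force: [5.7, 0.5, -0.9]
ee_pos: [0.4628, 0.0145, 0.1418]
ft_force: [6.0, 1.7, -1.8]
```

```bash
python3 -m pendant '[{"translation":[-0.05,-0.008,0],"angular":[0,0,0],"hand":-1},{"translation":[0,0,0],"angular":[0,0,0],"hand":-1}]' | grep -E 'pos|ft'
python3 -m pendant '[{"translation":[-0.05,-0.008,0],"angular":[0,0,0],"hand":-1},{"translation":[0,0,0],"angular":[0,0,0],"hand":-1}]' | grep -E 'pos|ft'
```

```text
ee_pos: [0.4625, 0.0145, 0.142]
ft_force: [6.7, 1.6, -0.4]
ee_pos: [0.4622, 0.0145, 0.1421]
ft_force: [7.6, 1.3, -0.4]
```

```bash
python3 -m pendant '[{"translation":[-0.05,-0.008,0],"angular":[0,0,0],"hand":-1},{"translation":[0,0,0],"angular":[0,0,0],"hand":-1}]' | grep -E 'pos|ft'
```

```text
ee_pos: [0.462, 0.0144, 0.1423]
ft_force: [8.1, 0.4, -0.9]
```

```bash
python3 -m pendant '[{"translation":[-0.05,-0.008,0],"angular":[0,0,0],"hand":-1},{"translation":[0,0,0],"angular":[0,0,0],"hand":-1}]' | grep -E 'pos|ft'
python3 -m pendant '[{"translation":[-0.05,-0.008,0],"angular":[0,0,0],"hand":-1},{"translation":[0,0,0],"angular":[0,0,0],"hand":-1}]' | grep -E 'pos|ft'
```

```text
ee_pos: [0.4616, 0.0144, 0.1424]
ft_force: [9.6, 2.0, -0.9]
ee_pos: [0.4611, 0.0143, 0.1424]
ft_force: [8.8, 1.0, -0.3]
```

```bash
python3 -m pendant '[{"translation":[-0.05,-0.008,0],"angular":[0,0,0],"hand":-1},{"translation":[0,0,0],"angular":[0,0,0],"hand":-1}]' | grep -E 'pos|ft'
```

```text
ee_pos: [0.4604, 0.0142, 0.1423]
ft_force: [7.8, 2.0, -1.2]
```

```bash
python3 -m pendant '[{"translation":[-0.05,-0.008,0],"angular":[0,0,0],"hand":-1},{"translation":[0,0,0],"angular":[0,0,0],"hand":-1}]' | grep -E 'pos|ft'
```

```text
ee_pos: [0.4595, 0.014, 0.142]
ft_force: [4.8, 1.1, -0.3]
```

```bash
python3 -m pendant '[{"translation":[-0.05,-0.008,0],"angular":[0,0,0],"hand":-1},{"translation":[0,0,0],"angular":[0,0,0],"hand":-1}]' | grep -E 'pos|ft'
```

```text
ee_pos: [0.4592, 0.014, 0.1421]
ft_force: [7.6, 1.4, -0.8]
```

```bash
python3 -m pendant '[{"translation":[-0.05,-0.008,0],"angular":[0,0,0],"hand":-1},{"translation":[0,0,0],"angular":[0,0,0],"hand":-1}]' | grep -E 'pos|ft'
```

```text
ee_pos: [0.4589, 0.0139, 0.1423]
ft_force: [8.7, 0.8, -0.8]
```

```bash
python3 -m pendant '[{"translation":[-0.05,-0.008,0],"angular":[0,0,0],"hand":-1},{"translation":[0,0,0],"angular":[0,0,0],"hand":-1}]' | grep -E 'pos|ft'
```

```text
ee_pos: [0.4586, 0.0139, 0.1424]
ft_force: [9.2, 2.0, -0.3]
```

```bash
python3 -m pendant '[{"translation":[-0.05,-0.008,0],"angular":[0,0,0],"hand":-1},{"translation":[0,0,0],"angular":[0,0,0],"hand":-1}]' | grep -E 'pos|ft'
```

```text
ee_pos: [0.4583, 0.0138, 0.1426]
ft_force: [9.4, 1.9, -1.8]
```

```bash
python3 -m pendant '[{"translation":[-0.05,-0.008,0],"angular":[0,0,0],"hand":-1},{"translation":[0,0,0],"angular":[0,0,0],"hand":-1}]' | grep -E 'pos|ft'
```

```text
ee_pos: [0.4581, 0.0138, 0.1427]
ft_force: [9.7, 2.1, -1.1]
```

```bash
python3 -m pendant '[{"translation":[-0.05,-0.008,0],"angular":[0,0,0],"hand":-1},{"translation":[0,0,0],"angular":[0,0,0],"hand":-1}]' | grep -E 'pos|ft'
```

```text
ee_pos: [0.4578, 0.0138, 0.1429]
ft_force: [10.6, 1.3, -0.3]
```

```bash
python3 -m pendant '[{"translation":[-0.05,-0.008,0],"angular":[0,0,0],"hand":-1},{"translation":[0,0,0],"angular":[0,0,0],"hand":-1}]' | grep -E 'pos|ft'
```

```text
ee_pos: [0.4575, 0.0137, 0.143]
ft_force: [12.0, 2.3, -0.3]
```

```bash
python3 -m pendant '[{"translation":[-0.05,-0.008,0],"angular":[0,0,0],"hand":-1},{"translation":[0,0,0],"angular":[0,0,0],"hand":-1}]' | grep -E 'pos|ft'
```

```text
ee_pos: [0.4573, 0.0137, 0.1432]
ft_force: [13.1, 3.4, 0.1]
```

```bash
python3 -m pendant '[{"translation":[0,0,0],"angular":[0,0,0],"hand":-1}]' | grep -E 'pos|ft'
python3 -m pendant '[{"translation":[0,0,0],"angular":[0,0,0],"hand":-1}]' | grep -E 'pos|ft'
```

```text
ee_pos: [0.4573, 0.0137, 0.1432]
ft_force: [13.0, 2.1, -0.2]
ee_pos: [0.4573, 0.0137, 0.1432]
ft_force: [13.0, 3.1, -0.5]
```

```bash
python3 -m pendant '[{"translation":[0.2,0.031,0],"angular":[0,0,0],"hand":-1},{"translation":[0.4,0.062,0],"angular":[0,0,0],"hand":-1},{"translation":[0.8,0.123,0],"angular":[0,0,0],"hand":-1},{"translation":[0.6,0.092,0],"angular":[0,0,0],"hand":-1},{"translation":[0,0,2],"angular":[0,0,0],"hand":-1},{"translation":[0,0,3],"angular":[0,0,0],"hand":-1},{"translation":[0,0,0],"angular":[0,0,0],"hand":-1}]'
python3 - <<'E'
from h import *
s=st()
im=shot('side','s3.png')
a=im[130:240,260:400,::-1];cv2.imwrite('pics/s3c.png',cv2.resize(a,None,fx=5,fy=5,interpolation=cv2.INTER_CUBIC))
E
```

```text
time: 12.55
ee_pos: [0.476, 0.0164, 0.1943]
eef_rot: [0.792, 0.058, -0.605, 0.052]
ft_force: [-0.1, 0.5, 0.2]
width: 0.0006
t 12.55 p [0.476  0.0164 0.1943] q [ 0.792  0.058 -0.605  0.052] F [-0.1  0.5  0.2] w 0.0006
```

View pics/s3c.png

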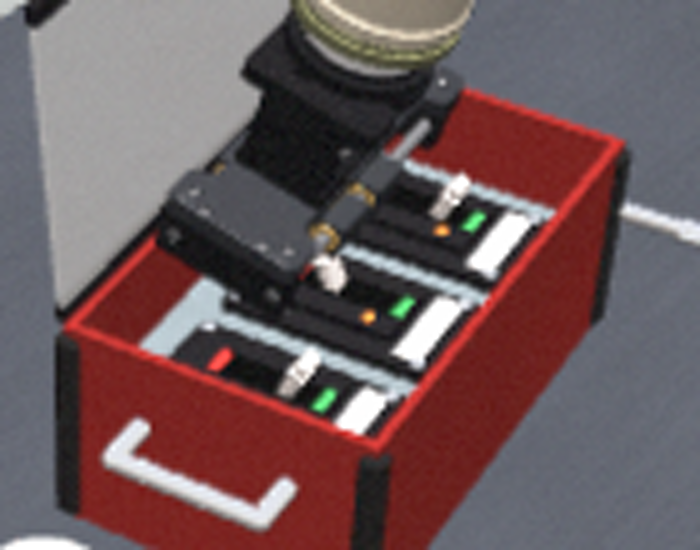

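```bash
python3 -m pendant '[{"translation":[-2.4,-0.42,0],"angular":[0,0,0],"hand":-1},{"translation":[-2.4,-0.42,0],"angular":[0,0,0],"hand":-1},{"translation":[0,0,0],"angular":[0,0,0],"hand":-1},{"translation":[0,0,-1.5],"angular":[0,0,0],"hand":-1},{"translation":[0,0,-1.5],"angular":[0,0,0],"hand":-1},{"translation":[0,0,-1.5],"angular":[0,0,0],"hand":-1},{"translation":[0,0,-0.9],"angular":[0,0,0],"hand":-1},{"translation":[0,0,0],"angular":[0,0,0],"hand":-1},{"translation":[0,0,0],"angular":[0,0,0],"hand":-1}]'
python3 - <<'E'
from h import *
s=st()
im=shot('wrist','w3.png')
E
```

```text
time: 13.5
ee_pos: [0.4269, 0.0081, 0.1376]
eef_rot: [0.791, 0.059, -0.607, 0.051]
ft_force: [0.1, -0.3, 0.2]
width: 0.0005
t 13.5 p [0.4269 0.0081 0.1376] q [ 0.791  0.059 -0.607  0.051] F [ 0.1 -0.3  0.2] w 0.0005
```

View pics/w3.png

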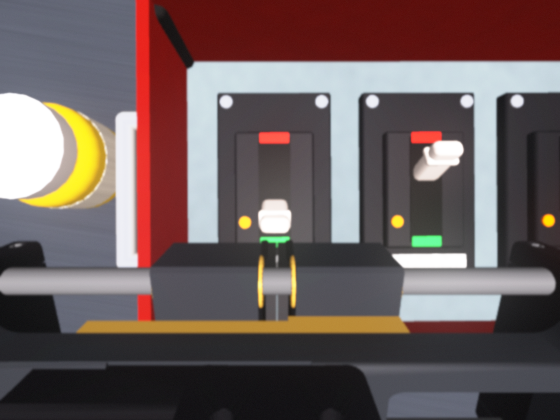

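```bash
python3 -m pendant '[{"translation":[0.15,0.023,0],"angular":[0,0,0],"hand":-1},{"translation":[0.15,0.023,0],"angular":[0,0,0],"hand":-1},{"translation":[0.15,0.023,0],"angular":[0,0,0],"hand":-1},{"translation":[0.1,0.015,0],"angular":[0,0,0],"hand":-1},{"translation":[0,0,0],"angular":[0,0,0],"hand":-1}]'| grep -E 'pos|ft'
python3 -m pendant '[{"translation":[0.1,0.015,0],"angular":[0,0,0],"hand":-1},{"translation":[0.1,0.015,0],"angular":[0,0,0],"hand":-1}]'| grep -E 'pos|ft'
python3 -m pendant '[{"translation":[0.1,0.015,0],"angular":[0,0,0],"hand":-1},{"translation":[0.1,0.015,0],"angular":[0,0,0],"hand":-1}]'| grep -E 'pos|ft'
```

```text
ee_pos: [0.4326, 0.0088, 0.1377]
ft_force: [0.1, -0.3, -0.2]
ee_pos: [0.4344, 0.0091, 0.1376]
ft_force: [-0.8, -0.3, -0.7]
ee_pos: [0.4355, 0.0092, 0.137]
ft_force: [-7.0, -2.0, 2.8]
```

```bash
python3 -m pendant '[{"translation":[0.05,0.008,0],"angular":[0,0,0],"hand":-1},{"translation":[0,0,0],"angular":[0,0,0],"hand":-1}]'| grep -E 'pos|ft'
python3 -m pendant '[{"translation":[0.05,0.008,0],"angular":[0,0,0],"hand":-1},{"translation":[0,0,0],"angular":[0,0,0],"hand":-1}]'| grep -E 'pos|ft'
```

```text
ee_pos: [0.4359, 0.0093, 0.137]
ft_force: [-6.3, -0.9, 2.9]
ee_pos: [0.4365, 0.0094, 0.137]
ft_force: [-6.0, -1.4, 2.5]
```

Moving freely at about 6 N.

```bash
python3 -m pendant '[{"translation":[0.1,0.015,0],"angular":[0,0,0],"hand":-1},{"translation":[0.1,0.015,0],"angular":[0,0,0],"hand":-1}]'| grep -E 'pos|ft'
python3 -m pendant '[{"translation":[0.1,0.015,0],"angular":[0,0,0],"hand":-1},{"translation":[0.1,0.015,0],"angular":[0,0,0],"hand":-1}]'| grep -E 'pos|ft'
```

```text
ee_pos: [0.4384, 0.0097, 0.137]
ft_force: [-5.4, -0.6, 3.5]
ee_pos: [0.4406, 0.01, 0.1371]
ft_force: [-4.7, -0.1, 2.6]
```

```bash
python3 -m pendant '[{"translation":[0.1,0.015,0],"angular":[0,0,0],"hand":-1},{"translation":[0.1,0.015,0],"angular":[0,0,0],"hand":-1}]'| grep -E 'pos|ft'
python3 -m pendant '[{"translation":[0.1,0.015,0],"angular":[0,0,0],"hand":-1},{"translation":[0.1,0.015,0],"angular":[0,0,0],"hand":-1}]'| grep -E 'pos|ft'
```

```text
ee_pos: [0.4429, 0.0104, 0.1372]
ft_force: [-4.2, -0.5, 2.1]
ee_pos: [0.4451, 0.0107, 0.1373]
ft_force: [-6.2, -0.9, 3.2]
```

```bash
python3 -m pendant '[{"translation":[0.1,0.015,0],"angular":[0,0,0],"hand":-1},{"translation":[0.1,0.015,0],"angular":[0,0,0],"hand":-1}]'| grep -E 'pos|ft'
python3 -m pendant '[{"translation":[0.1,0.015,0],"angular":[0,0,0],"hand":-1},{"translation":[0.1,0.015,0],"angular":[0,0,0],"hand":-1}]'| grep -E 'pos|ft'
```

```text
ee_pos: [0.4472, 0.011, 0.1374]
ft_force: [-4.6, -1.0, 1.5]
ee_pos: [0.4496, 0.0114, 0.1377]
ft_force: [-3.4, -0.9, 2.6]
```

```bash
python3 -m pendant '[{"translation":[0.1,0.015,0],"angular":[0,0,0],"hand":-1},{"translation":[0.1,0.015,0],"angular":[0,0,0],"hand":-1}]'| grep -E 'pos|ft'
python3 -m pendant '[{"translation":[0.1,0.015,0],"angular":[0,0,0],"hand":-1},{"translation":[0.1,0.015,0],"angular":[0,0,0],"hand":-1}]'| grep -E 'pos|ft'
```

```text
ee_pos: [0.4517, 0.0117, 0.1378]
ft_force: [-2.8, -0.2, 2.3]
ee_pos: [0.4537, 0.012, 0.1377]
ft_force: [-1.3, 0.1, 1.9]
```

```bash
python3 -m pendant '[{"translation":[0.1,0.015,0],"angular":[0,0,0],"hand":-1},{"translation":[0,0,0],"angular":[0,0,0],"hand":-1}]'| grep -E 'pos|ft'
```

```text
ee_pos: [0.4548, 0.0122, 0.1377]
ft_force: [-1.4, -0.7, 0.3]
```

```bash
python3 -m pendant '[{"translation":[0.1,0.015,0],"angular":[0,0,0],"hand":-1},{"translation":[0,0,0],"angular":[0,0,0],"hand":-1}]'| grep -E 'pos|ft'
```

```text
ee_pos: [0.4556, 0.0123, 0.1376]
ft_force: [0.1, 0.5, 0.1]
```

```bash
python3 -m pendant '[{"translation":[0.1,0.015,0],"angular":[0,0,0],"hand":-1},{"translation":[0,0,0],"angular":[0,0,0],"hand":-1}]'| grep -E 'pos|ft'
```

```text
ee_pos: [0.4566, 0.0124, 0.1376]
ft_force: [0.1, 0.1, 0.4]
```

Force vanished: the lever has fallen forward. I look where it stands.

Run:
```python
from h import *
s=st()
im=shot('wrist','w4.png'); 
a=im[0:300,150:500,::-1];cv2.imwrite('pics/w4c.png',cv2.resize(a,None,fx=2,fy=2,interpolation=cv2.INTER_CUBIC))
im=shot('side','s4.png')
a=im[130:240,260:400,::-1];cv2.imwrite('pics/s4c.png',cv2.resize(a,None,fx=5,fy=5,interpolation=cv2.INTER_CUBIC))
```

```text
t 17.05 p [0.4566 0.0124 0.1376] q [ 0.791  0.058 -0.606  0.051] F [0.1 0.1 0.4] w 0.0002
```

View pics/w4c.png

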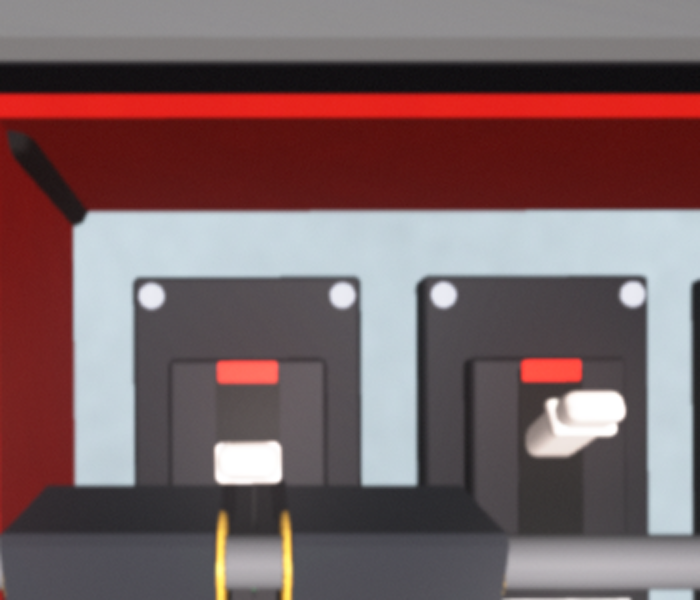

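View pics/s4c.png

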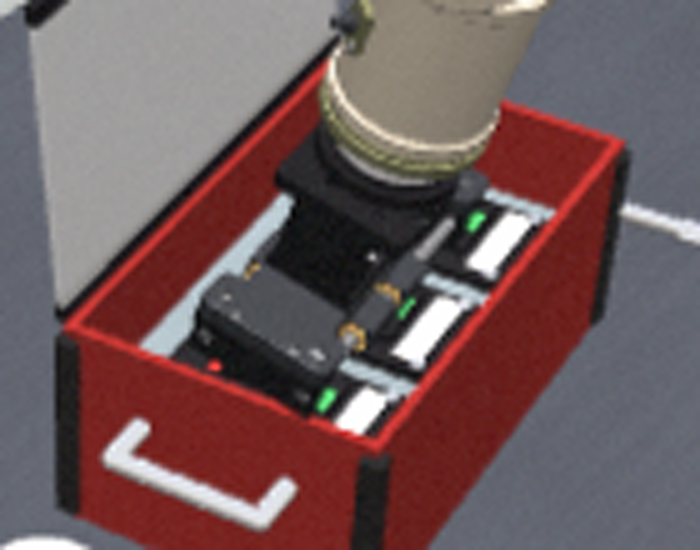

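Run:
```python
from h import *
c=cam('wrist'); e=np.array([.988,.154,0]);n=np.array([-.154,.988,0])
for p in [(232,274),(202,447)]:
  for th in [0,.05,.1,.15,.3,.42,.44]:
    z=.082+.054*np.cos(th); X=atz(c,p,z); d=(X-np.array([.475,.0153,z])); print(p,th,'seen x',round(1000*d@e,1),'model',round(54*np.sin(th),1))
```

```text
(232, 274) 0 seen x 4.9 model 0.0
(232, 274) 0.05 seen x 4.8 model 2.7
(232, 274) 0.1 seen x 4.8 model 5.4
(232, 274) 0.15 seen x 4.8 model 8.1
(232, 274) 0.3 seen x 4.7 model 16.0
(232, 274) 0.42 seen x 4.5 model 22.0
(232, 274) 0.44 seen x 4.5 model 23.0
(202, 447) 0 seen x 20.6 model 0.0
(202, 447) 0.05 seen x 20.6 model 2.7
(202, 447) 0.1 seen x 20.6 model 5.4
(202, 447) 0.15 seen x 20.6 model 8.1
(202, 447) 0.3 seen x 20.7 model 16.0
(202, 447) 0.42 seen x 20.7 model 22.0
(202, 447) 0.44 seen x 20.8 model 23.0
```

```bash
python3 -m pendant '[{"translation":[0.1,0.015,0],"angular":[0,0,0],"hand":-1},{"translation":[0,0,0],"angular":[0,0,0],"hand":-1}]'| grep -E 'pos|ft'
```

```text
ee_pos: [0.4575, 0.0126, 0.1376]
ft_force: [-0.1, 0.3, -0.2]
```

```bash
python3 -m pendant '[{"translation":[0.05,0.008,0],"angular":[0,0,0],"hand":-1},{"translation":[0,0,0],"angular":[0,0,0],"hand":-1}]'| grep -E 'pos|ft'
```

```text
ee_pos: [0.458, 0.0127, 0.1376]
ft_force: [0.0, -0.4, -0.3]
```

```bash
python3 -m pendant '[{"translation":[0.05,0.008,0],"angular":[0,0,0],"hand":-1},{"translation":[0,0,0],"angular":[0,0,0],"hand":-1}]'| grep -E 'pos|ft'
```

```text
ee_pos: [0.4585, 0.0127, 0.1376]
ft_force: [-0.4, 0.1, -0.6]
```

```bash
python3 -m pendant '[{"translation":[0.05,0.008,0],"angular":[0,0,0],"hand":-1},{"translation":[0,0,0],"angular":[0,0,0],"hand":-1}]'| grep -E 'pos|ft'
```

```text
ee_pos: [0.4589, 0.0128, 0.1376]
ft_force: [0.1, 0.4, -0.1]
```

```bash
python3 -m pendant '[{"translation":[0.05,0.008,0],"angular":[0,0,0],"hand":-1},{"translation":[0,0,0],"angular":[0,0,0],"hand":-1}]'| grep -E 'pos|ft'
```

```text
ee_pos: [0.4595, 0.0129, 0.1376]
ft_force: [0.3, 0.3, -0.0]
```

```bash
python3 -m pendant '[{"translation":[0.05,0.008,0],"angular":[0,0,0],"hand":-1},{"translation":[0,0,0],"angular":[0,0,0],"hand":-1}]'| grep -E 'pos|ft'
```

```text
ee_pos: [0.4599, 0.013, 0.1376]
ft_force: [0.3, 0.9, -0.1]
```

```bash
python3 -m pendant '[{"translation":[0.05,0.008,0],"angular":[0,0,0],"hand":-1},{"translation":[0,0,0],"angular":[0,0,0],"hand":-1}]'| grep -E 'pos|ft'
```

```text
ee_pos: [0.4604, 0.013, 0.1376]
ft_force: [0.2, -0.2, -0.3]
```

```bash
python3 -m pendant '[{"translation":[0.05,0.008,0],"angular":[0,0,0],"hand":-1},{"translation":[0,0,0],"angular":[0,0,0],"hand":-1}]'| grep -E 'pos|ft'
```

```text
ee_pos: [0.4609, 0.0132, 0.1376]
ft_force: [-0.2, 0.5, 0.3]
```

Run:
```python
from h import *
s=st()
im=shot('wrist','w5.png'); 
a=im[100:300,200:500,::-1];cv2.imwrite('pics/w5c.png',cv2.resize(a,None,fx=2.6,fy=2.6,interpolation=cv2.INTER_CUBIC))
```

```text
t 18.75 p [0.4609 0.0132 0.1376] q [ 0.791  0.058 -0.606  0.051] F [-0.2  0.5  0.3] w 0.0009
```

View pics/w5c.png

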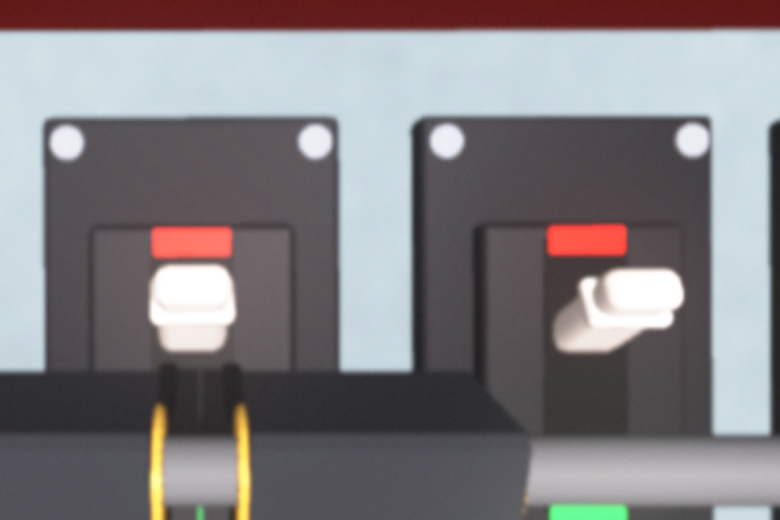

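```bash
python3 -m pendant '[{"translation":[-1,-0.15,0],"angular":[0,0,0],"hand":-1},{"translation":[0,0,3],"angular":[0,0,0],"hand":-1},{"translation":[0,0,3],"angular":[0,0,0],"hand":-1},{"translation":[0,0,4],"angular":[-0.29,1.86,0],"hand":-1},{"translation":[0,0,4],"angular":[-0.29,1.86,0],"hand":-1},{"translation":[0,0,4],"angular":[-0.29,1.86,0],"hand":-1},{"translation":[0,0,3],"angular":[-0.29,1.86,0],"hand":-1},{"translation":[0,0,3],"angular":[-0.29,1.86,0],"hand":-1},{"translation":[0,0,3],"angular":[-0.29,1.86,0],"hand":-1},{"translation":[0,0,3],"angular":[-0.29,1.86,0],"hand":-1},{"translation":[0,0,0],"angular":[-0.29,1.86,0],"hand":-1},{"translation":[0,0,0],"angular":[0,0,0],"hand":-1}]'
python3 - <<'E'
from h import *
s=st(); print(R.from_quat(s['eef_rot']).as_matrix().round(3))
C={}
e=np.array([.988,.154,0]);n=np.array([-.154,.988,0]); B=np.array([.475,.0153,0])-.095*n; print('box',B)
for k in ['side','top','wrist']:
    C[k]=cam(k); im=shot(k,k+'6.png')
    for nm in ['flap_edge','flap_hinge','trip_lever_tip','on_lever_tip']:
        m=r.mark_of(k,nm); print(k,nm,[(np.round(x['point'],1).tolist(),round(x['confidence'],2)) for x in m[:2]])
for k in ['side','top']:
    for th in [1.6,1.65,1.7,1.75,1.8,1.85]:
        f=lambda rho,y:B+e*(.095-rho*np.cos(th))+n*y+np.array([0,0,.153+rho*np.sin(th)])
        print(k,th,*[np.round(proj(C[k],f(.192,y)),1) for y in (-.158,0,.158)], np.round(proj(C[k],f(0,0)),1))
E
```

```text
time: 20.0
ee_pos: [0.4515, 0.0116, 0.4377]
eef_rot: [-0.705, -0.053, 0.705, -0.059]
ft_force: [-0.3, 0.7, -0.9]
width: 0.0007
t 20.0 p [0.4515 0.0116 0.4377] q [-0.705 -0.053  0.705 -0.059] F [-0.3  0.7 -0.9] w 0.0007
[[ 0.001  0.158 -0.987]
 [-0.009 -0.987 -0.158]
 [-1.     0.009  0.001]]
box [ 0.48963 -0.07856  0.     ]
side flap_edge [([102.6, 298.9], 0.95)]
side flap_hinge [([162.0, 301.3], 0.73)]
side trip_lever_tip [([197.8, 304.2], 0.52)]
side on_lever_tip [([177.9, 326.7], 0.4)]
top flap_edge []
top flap_hinge []
top trip_lever_tip []
top on_lever_tip []
wrist flap_edge [([36.9, 404.1], 0.83)]
wrist flap_hinge [([95.7, 345.5], 0.88)]
wrist trip_lever_tip [([150.0, 271.7], 0.68)]
wrist on_lever_tip [([134.1, 96.3], 0.55), ([153.3, 337.0], 0.43)]
side 1.6 [ 80.  330.6] [103.3 302.7] [130.5 270.2] [163.3 302.3]
side 1.65 [ 79.3 327.7] [102.5 299.6] [129.5 266.9] [163.3 302.3]
side 1.7 [ 78.8 324.7] [101.9 296.5] [128.8 263.6] [163.3 302.3]
side 1.75 [ 78.5 321.7] [101.5 293.4] [128.2 260.4] [163.3 302.3]
side 1.8 [ 78.3 318.8] [101.2 290.4] [127.8 257.3] [163.3 302.3]
side 1.85 [ 78.3 315.9] [101.1 287.4] [127.6 254.2] [163.3 302.3]
top 1.6 [157.3 391.4] [166.3 336.7] [175.4 281.7] [184.7 330.4]
top 1.65 [154.2 390.6] [163.2 336.1] [172.2 281.2] [184.7 330.4]
top 1.7 [151.1 389.8] [160.1 335.4] [169.1 280.6] [184.7 330.4]
top 1.75 [148.2 389. ] [157.1 334.7] [166. 280.] [184.7 330.4]
top 1.8 [145.3 388.2] [154.2 334. ] [163.1 279.5] [184.7 330.4]
top 1.85 [142.5 387.4] [151.3 333.3] [160.2 278.9] [184.7 330.4]
```

Run:
```python
import cv2
a=cv2.imread('pics/side6.png')[80:240,250:390];cv2.imwrite('pics/side6c.png',cv2.resize(a,None,fx=3.7,fy=3.7,interpolation=cv2.INTER_CUBIC))
```

```text
(no output)
```

View pics/side6c.png

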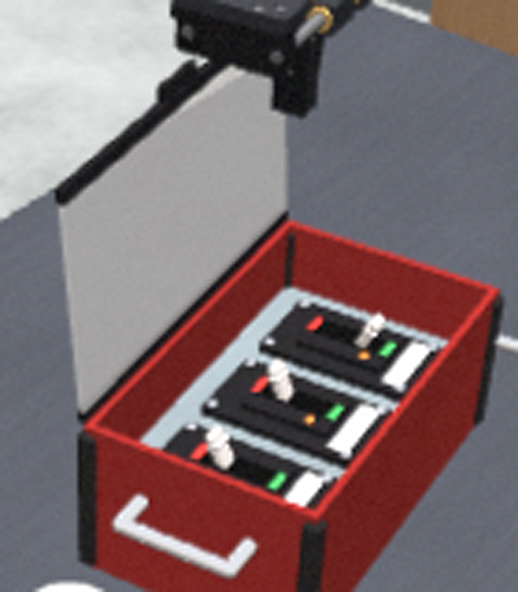

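View pics/wrist6.png

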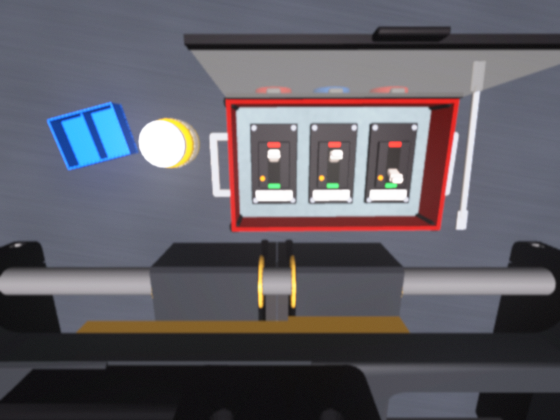

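```bash
python3 -m pendant '[{"translation":[3.8,-0.32,0],"angular":[0,0,0],"hand":-1},{"translation":[3.8,-0.32,0],"angular":[0,0,0],"hand":-1},{"translation":[3.8,-0.32,0],"angular":[0,0,0],"hand":-1},{"translation":[3.8,-0.32,0],"angular":[0,0,0],"hand":-1},{"translation":[3.7,-0.32,0],"angular":[0,0,0],"hand":-1},{"translation":[0,0,0],"angular":[0,0,0],"hand":-1},{"translation":[0,0,0],"angular":[0,0,0],"hand":-1}]'
python3 - <<'E'
from h import *
s=st(); print(np.round(s['joint_positions'],2))
im=shot('side','side7.png')
a=im[60:220,250:390,::-1];cv2.imwrite('pics/side7c.png',cv2.resize(a,None,fx=3.7,fy=3.7,interpolation=cv2.INTER_CUBIC))
E
```

```text
time: 21.45
ee_pos: [0.6404, -0.0039, 0.4363]
eef_rot: [-0.704, -0.053, 0.705, -0.059]
ft_force: [-0.3, 0.4, 0.6]
width: 0.0007
t 21.45 p [ 0.6404 -0.0039  0.4363] q [-0.704 -0.053  0.705 -0.059] F [-0.3  0.4  0.6] w 0.0007
[ 0.5   0.5  -0.96  1.    0.42  1.82 -1.71]
```

View pics/side7c.png

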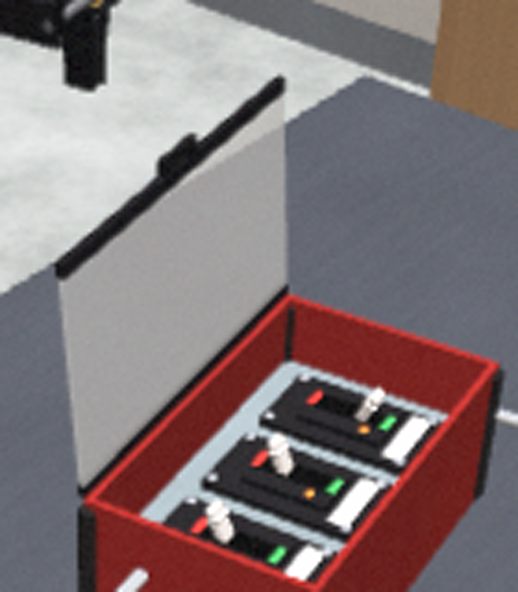

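```bash
python3 -m pendant '[{"translation":[0,0,-3],"angular":[0,0,0],"hand":-1},{"translation":[0,0,-3],"angular":[0,0,0],"hand":-1},{"translation":[0,0,-3],"angular":[0,0,0],"hand":-1},{"translation":[0,0,-0.5],"angular":[0,0,0],"hand":-1},{"translation":[-1,-0.15,0],"angular":[0,0,0],"hand":-1},{"translation":[-1,-0.15,0],"angular":[0,0,0],"hand":-1},{"translation":[0,0,0],"angular":[0,0,0],"hand":-1}]'| grep -E 'time|pos|ft'
python3 -m pendant '[{"translation":[-0.5,-0.08,0],"angular":[0,0,0],"hand":-1},{"translation":[-0.5,-0.08,0],"angular":[0,0,0],"hand":-1},{"translation":[-0.5,-0.08,0],"angular":[0,0,0],"hand":-1},{"translation":[0,0,0],"angular":[0,0,0],"hand":-1}]'| grep -E 'time|pos|ft'
```

```text
time: 22.2
ee_pos: [0.6191, -0.0073, 0.3451]
ft_force: [0.0, 0.1, 0.0]
time: 22.6
ee_pos: [0.6045, -0.0098, 0.3429]
ft_force: [-0.4, 0.4, 0.4]
```

```bash
python3 -m pendant '[{"translation":[-0.5,-0.08,0],"angular":[0,0,0],"hand":-1},{"translation":[-0.5,-0.08,0],"angular":[0,0,0],"hand":-1},{"translation":[-0.5,-0.08,0],"angular":[0,0,0],"hand":-1},{"translation":[0,0,0],"angular":[0,0,0],"hand":-1}]'| grep -E 'time|pos|ft'
```

```text
time: 23.0
ee_pos: [0.5893, -0.0123, 0.3427]
ft_force: [0.4, 0.3, 0.7]
```

Run:
```python
from h import *
s=st()
im=shot('side','side8.png')
a=im[60:220,250:390,::-1];cv2.imwrite('pics/side8c.png',cv2.resize(a,None,fx=3.7,fy=3.7,interpolation=cv2.INTER_CUBIC))
```

```text
t 23.0 p [ 0.5893 -0.0123  0.3427] q [-0.705 -0.052  0.705 -0.06 ] F [0.4 0.3 0.7] w 0.0006
```

View pics/side8c.png

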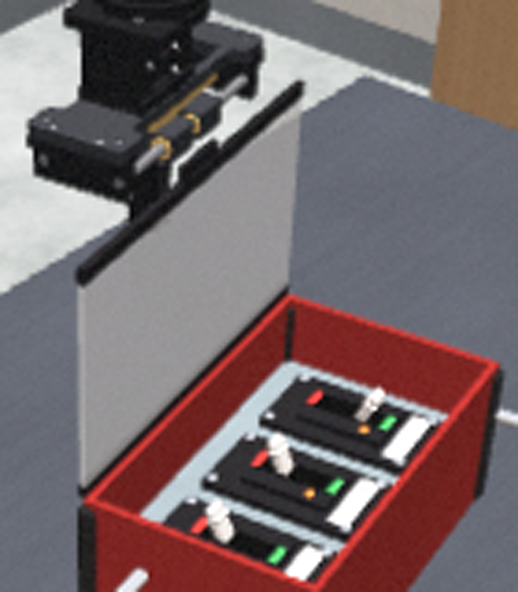

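```bash
python3 -m pendant '[{"translation":[-2,-0.31,-0.53],"angular":[0,0,0],"hand":-1},{"translation":[-2,-0.31,-0.53],"angular":[0,0,0],"hand":-1},{"translation":[-2,-0.31,-0.53],"angular":[0,0,0],"hand":-1},{"translation":[-0,0,0],"angular":[0,0,0],"hand":-1}]'| grep -E 'time|pos|ft'
python3 -m pendant '[{"translation":[-1.93,-0.3,-1.33],"angular":[0,0,0],"hand":-1},{"translation":[-1.93,-0.3,-1.33],"angular":[0,0,0],"hand":-1},{"translation":[-0,0,0],"angular":[0,0,0],"hand":-1}]'| grep -E 'time|pos|ft'
```

```text
time: 23.45
ee_pos: [0.5283, -0.0219, 0.3263]
ft_force: [0.3, -0.0, 0.3]
time: 23.75
ee_pos: [0.49, -0.028, 0.2992]
ft_force: [0.1, -0.3, -0.3]
```

```bash
python3 -m pendant '[{"translation":[-1.24,-0.19,-1.95],"angular":[0,0,0],"hand":-1},{"translation":[-1.24,-0.19,-1.95],"angular":[0,0,0],"hand":-1},{"translation":[-0,0,0],"angular":[0,0,0],"hand":-1}]'| grep -E 'time|pos|ft'
python3 -m pendant '[{"translation":[-0.6,-0.09,-2.03],"angular":[0,0,0],"hand":-1},{"translation":[-0.6,-0.09,-2.03],"angular":[0,0,0],"hand":-1},{"translation":[-0,0,0],"angular":[0,0,0],"hand":-1}]'| grep -E 'time|pos|ft'
python3 - <<'E'
from h import *
s=st()
im=shot('side','side9.png')
a=im[60:220,250:390,::-1];cv2.imwrite('pics/side9c.png',cv2.resize(a,None,fx=3.7,fy=3.7,interpolation=cv2.INTER_CUBIC))
E
```

```text
time: 24.05
ee_pos: [0.4658, -0.0314, 0.2601]
ft_force: [-0.2, 0.5, -0.0]
time: 24.35
ee_pos: [0.4545, -0.0329, 0.2199]
ft_force: [-0.3, -0.4, 0.0]
t 24.35 p [ 0.4545 -0.0329  0.2199] q [-0.704 -0.053  0.706 -0.059] F [-0.3 -0.4  0. ] w 0.0003
```

View pics/side9c.png

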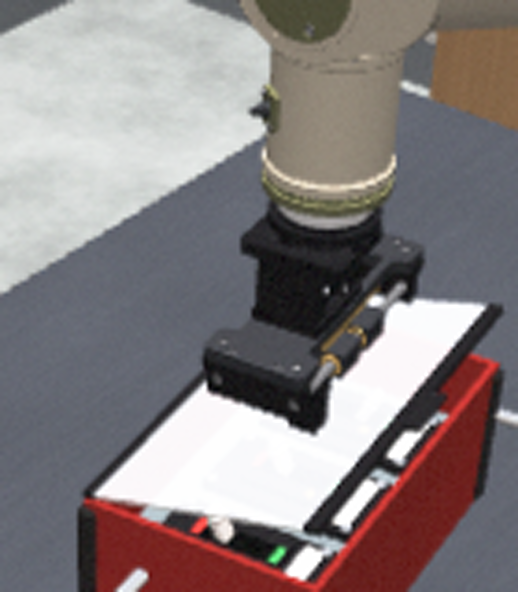

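```bash
python3 -m pendant '[{"translation":[0,0,-1],"angular":[0,0,0],"hand":-1},{"translation":[0,0,-1],"angular":[0,0,0],"hand":-1},{"translation":[0,0,-0.5],"angular":[0,0,0],"hand":-1},{"translation":[0,0,0],"angular":[0,0,0],"hand":-1}]'| grep -E 'time|pos|ft'
python3 -m pendant '[{"translation":[0,0,-0.4],"angular":[0,0,0],"hand":-1},{"translation":[0,0,-0.3],"angular":[0,0,0],"hand":-1},{"translation":[0,0,0],"angular":[0,0,0],"hand":-1}]'| grep -E 'time|pos|ft'
```

```text
time: 24.8
ee_pos: [0.4542, -0.033, 0.1948]
ft_force: [-0.9, -0.4, 0.1]
time: 25.1
ee_pos: [0.4544, -0.0331, 0.1882]
ft_force: [-0.6, -0.1, 0.2]
```

```bash
python3 -m pendant '[{"translation":[0,0,-0.2],"angular":[0,0,0],"hand":-1},{"translation":[0,0,-0.2],"angular":[0,0,0],"hand":-1},{"translation":[0,0,0],"angular":[0,0,0],"hand":-1}]'| grep -E 'time|pos|ft'
python3 -m pendant '[{"translation":[0,0,-0.2],"angular":[0,0,0],"hand":-1},{"translation":[0,0,0],"angular":[0,0,0],"hand":-1}]'| grep -E 'time|pos|ft'
```

```text
time: 25.4
ee_pos: [0.4544, -0.0331, 0.1843]
ft_force: [0.8, -0.0, -0.4]
time: 25.6
ee_pos: [0.4544, -0.0331, 0.1823]
ft_force: [0.4, -0.1, -0.3]
```

```bash
python3 -m pendant '[{"translation":[0,0,-0.15],"angular":[0,0,0],"hand":-1},{"translation":[0,0,0],"angular":[0,0,0],"hand":-1}]'| grep -E 'time|pos|ft'
python3 -m pendant '[{"translation":[0,0,-0.15],"angular":[0,0,0],"hand":-1},{"translation":[0,0,0],"angular":[0,0,0],"hand":-1}]'| grep -E 'time|pos|ft'
```

```text
time: 25.8
ee_pos: [0.4545, -0.0331, 0.1808]
ft_force: [0.7, 0.8, -0.2]
time: 26.0
ee_pos: [0.4546, -0.0331, 0.1804]
ft_force: [-6.3, -0.2, 13.8]
```

```bash
python3 -m pendant '[{"translation":[0,0,-0.1],"angular":[0,0,0],"hand":-1},{"translation":[0,0,0],"angular":[0,0,0],"hand":-1}]'| grep -E 'time|pos|ft'
python3 -m pendant '[{"translation":[0,0,-0.1],"angular":[0,0,0],"hand":-1},{"translation":[0,0,0],"angular":[0,0,0],"hand":-1}]'| grep -E 'time|pos|ft'
```

```text
time: 26.2
ee_pos: [0.4547, -0.033, 0.1802]
ft_force: [-11.1, 0.9, 27.3]
time: 26.4
ee_pos: [0.4548, -0.033, 0.1801]
ft_force: [-17.8, 0.2, 40.1]
```

```bash
python3 -m pendant '[{"translation":[0,0,1],"angular":[0,0,0],"hand":-1},{"translation":[0,0,3],"angular":[0,0,0],"hand":-1},{"translation":[0,0,4],"angular":[0,0,0],"hand":-1},{"translation":[0,0,4],"angular":[0,0,0],"hand":-1},{"translation":[0,0,4],"angular":[0,0,0],"hand":-1},{"translation":[0,0,4],"angular":[0,0,0],"hand":-1},{"translation":[0,0,0],"angular":[0,0,0],"hand":-1},{"translation":[0,0,0],"angular":[0,0,0],"hand":-1}]'
python3 - <<'E'
from h import *
s=st()
im=shot('side','side10.png')
a=im[100:260,250:410,::-1];cv2.imwrite('pics/side10c.png',cv2.resize(a,None,fx=3.7,fy=3.7,interpolation=cv2.INTER_CUBIC))
c=cam('wrist');im=shot('wrist','wrist10.png')
for nm,z in [('flap_edge',.153),('flap_hinge',.153),('trip_lever_tip',.131),('on_lever_tip',.131),('off_lever_tip',.131)]:
  for k in ('wrist','side'):
    ck=cam(k); m=r.mark_of(k,nm); print(k,nm,[(np.round(x['point'],1).tolist(),round(x['confidence'],2),atz(ck,x['point'],z).round(4)) for x in m[:2]])
e=np.array([.988,.154,0]);n=np.array([-.154,.988,0]); B=np.array([.4896,-.0786,0])
for k in ('wrist','side'):
  ck=cam(k)
  for th in (0,.05,.1,.2): print(k,th,[np.round(proj(ck,B+e*(.095-.192*np.cos(th))+n*y+np.array([0,0,.153+.192*np.sin(th)])),1) for y in (-.158,0,.158)])
E
```

```text
time: 27.2
ee_pos: [0.4548, -0.0331, 0.3778]
eef_rot: [0.705, 0.052, -0.704, 0.06]
ft_force: [-0.4, -0.4, -1.2]
width: 0.0005
t 27.2 p [ 0.4548 -0.0331  0.3778] q [ 0.705  0.052 -0.704  0.06 ] F [-0.4 -0.4 -1.2] w 0.0005
wrist flap_edge [([243.2, 309.4], 0.62, array([ 0.3953, -0.0898,  0.153 ]))]
side flap_edge [([184.4, 361.4], 0.64, array([ 0.399 , -0.0936,  0.153 ]))]
wrist flap_hinge [([87.4, 316.8], 0.79, array([ 0.5835, -0.0627,  0.153 ]))]
side flap_hinge [([162.7, 302.1], 0.91, array([ 0.5857, -0.0656,  0.153 ]))]
wrist trip_lever_tip []
side trip_lever_tip []
wrist on_lever_tip []
side on_lever_tip []
wrist off_lever_tip []
side off_lever_tip []
wrist 0 [array([244.8, 430.6]), array([244.9, 311.8]), array([245. , 191.9])]
wrist 0.05 [array([247.3, 434.5]), array([247.4, 312.7]), array([247.5, 189.8])]
wrist 0.1 [array([249.6, 438.6]), array([249.7, 313.8]), array([249.9, 187.7])]
wrist 0.2 [array([253.4, 447.6]), array([253.6, 316. ]), array([253.7, 183. ])]
side 0 [array([157. , 385.8]), array([185.2, 363. ]), array([217.9, 336.5])]
side 0.05 [array([154.3, 386.2]), array([182.4, 363.3]), array([215. , 336.7])]
side 0.1 [array([151.5, 386.5]), array([179.5, 363.4]), array([212.1, 336.7])]
side 0.2 [array([145.7, 386.5]), array([173.6, 363.3]), array([205.9, 336.3])]
```

View pics/side10c.png

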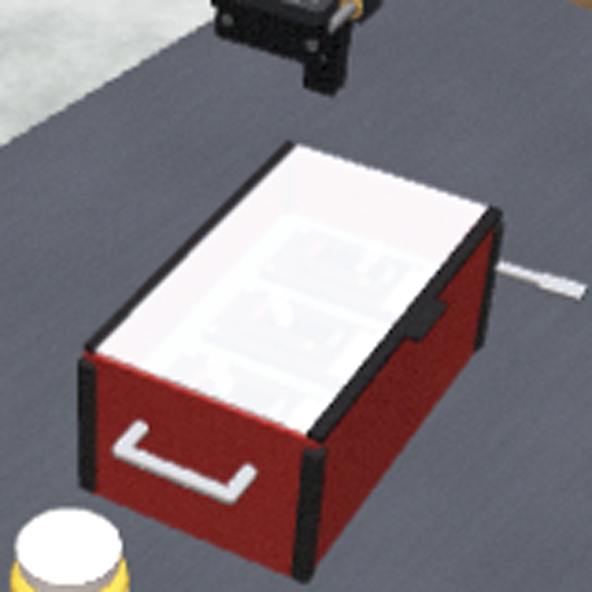

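View pics/wrist10.png

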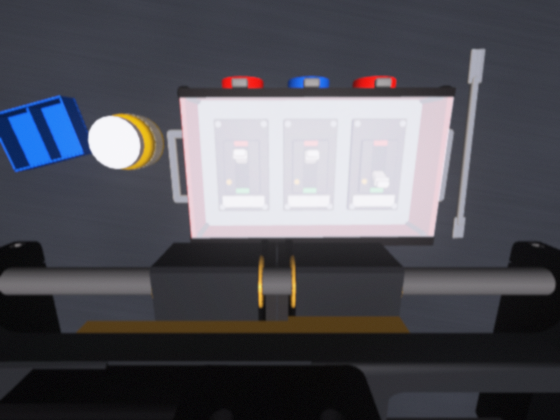

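Run:
```python
from h import *
print(r.close_job()); st()
```

```text
the job is handed in; nothing more can be done
None
the job is handed in; nothing more can be done
```

The tripped breaker (the left one) is reset and thrown on, the flap is shut, and the job was handed in at about 28 s of the 72 s allowed. The gripper was about 20 cm above the box, touching nothing.

- **Reset:** I pushed the lever off in 0.5 mm steps with closed fingers. The force rose to about 10 N, dropped as the latch caught, then rose against the end stop to about 13 N, under the 17 N limit.
- **Throw to on:** This took at most about 7.5 N. It then went past the "barred" position, and the wrist camera shows it level with the neighbour breaker that is on.
- **Flap:** I swung it over from behind and pressed it down. The last two presses were firmer than needed: about 40 N down, or 44 N with the sideways part. The fingertips took that, not the gripper's body, but it is close to the 40 N limit. Afterwards the measured flap edge matched the shut position in the wrist and side pictures, to within about 2 pixels.
- **Rest of the scene:** Seen through the closed flap, the tripped and "on" levers stand on and the spare stands off. The tub, tray and tyre lever look undisturbed. I judged that by eye and did not measure them again.
- **Checks that failed or disagreed:**
  - The force drop at the latch (9.6 to 4.8 N over three steps) was larger than the 1 to 2 N described.
  - One picture during the throw showed the lever only about a third of the way over. Two later pictures show it fully on.
  - With the flap shut the detector could not find the lever tips, so their final state is read by eye from the picture.

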